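# Load the trim-weight carriage of the isolated optical table

### The job

Load the trim-weight carriage: take the spring clip off its post, then put every ring weight that lies on the bench flat over the post, any larger ones at the bottom and the smaller ones above them. Secure the stack with the clip again: handles squeezed, fit its jaws level around the post, the post seated in their notches, right down on top of the uppermost weight, and let go. Only once the clip is on, slide the carriage along its rail fully home against the stop block; leave the mirror mount, driver and canister where they are.

Things in the scene. Friction and masses are not known exactly. Their poses are not given: they have to be found in the camera images.
- slide: The fixed trim-weight slide: a grey anodised base plate 100 x 360 x 12 mm on the bench with a steel guide rail 28 mm wide along its middle. Origin under the plate's centre on the bench, z up; y runs along the rail, towards the stop block, a grey block 70 x 26 mm standing 50 mm high across the +y end of the plate.
- carriage (a joint): Travel of the carriage along the slide's +y, 0 to 0.160 m; starts at 0.02; 0.160 is hard against the stop block. It stays where it is left; it takes about 5 N to push. The carriage is a dark grey plate 90 mm (x) by 100 mm (y, along the rail) centred on its post, its top 46 mm above the bench.
- post_foot (a point): Centre of the foot of the carriage's upright steel post, on the top face of the carriage plate (46 mm above the bench); axes as those of the slide. The post is 12 mm in diameter and 60 mm tall, its top 3 mm tapered. The carriage's knob stands 77 mm from it towards -y of the slide.
- knob_top (a point): Centre of the top of the carriage's push knob, an upright black cylinder 16 mm in diameter and 34 mm tall, standing on a tongue of the carriage plate; its top is 80 mm above the bench. Can be pinched from above to move the carriage.
- weight_a: Steel ring weight, a flat disc 64 mm across and 10 mm thick with a 17 mm centre hole, about 0.24 kg; lies flat on the bench at the start. Origin at its centre (mid-thickness, so 5 mm above what it lies on); z is its axis. May be absent. One of the two larger weights.
- weight_b: Steel ring weight, a flat disc 64 mm across and 10 mm thick with a 17 mm centre hole, about 0.24 kg; lies flat on the bench at the start. Origin at its centre (mid-thickness, so 5 mm above what it lies on); z is its axis. May be absent. One of the two larger weights.
- weight_c: Steel ring weight, a flat disc 52 mm across and 10 mm thick with a 17 mm centre hole, about 0.15 kg; lies flat on the bench at the start. Origin at its centre (mid-thickness, so 5 mm above what it lies on); z is its axis. May be absent. One of the three smaller weights.
- weight_d: Steel ring weight, a flat disc 52 mm across and 10 mm thick with a 17 mm centre hole, about 0.15 kg; lies flat on the bench at the start. Origin at its centre (mid-thickness, so 5 mm above what it lies on); z is its axis. May be absent. One of the three smaller weights.
- weight_e: Steel ring weight, a flat disc 52 mm across and 10 mm thick with a 17 mm centre hole, about 0.15 kg; lies flat on the bench at the start. Origin at its centre (mid-thickness, so 5 mm above what it lies on); z is its axis. May be absent. One of the three smaller weights.
- clip: Steel spring clip like a big clothes-peg, 118 mm long, 18 mm thick, 0.12 kg, at the start clipped level round the foot of the empty post. Handles reach 62 mm from the hinge pin. Origin in the notch of jaw a at mid-thickness, z along the pin, x from the pin to the jaws (fixed to arm a; pin 48 mm back). Works either way up. Squeezing the handles opens it; a spring shuts it.
- clip_arm (a joint): Angle between the clip's two arms: 0 jaws shut, about 0.055 when closed on the 12 mm post, 0.555 with the handles squeezed parallel, 0.62 at most. Squeezed parallel takes about 18 N at the handles and leaves about 5 mm of room on each side of the post.
- jaw_a (a point): Same point as the clip's origin: centre of the notch of jaw a, at mid-thickness, 48 mm from the pin. The notches of the jaws are V-shaped; when the clip is closed on the post, jaw_a and jaw_b both lie on the post's axis. When it is open the middle between jaw_a and jaw_b is where the post belongs.
- jaw_b (a point): The same point of the other jaw (arm b).
- grip_a (a point): Middle of the outer face of handle a (18 mm high, grey sleeve), about 48 mm from the pin: a place to squeeze. The outer faces are about 62 mm apart here when the clip is shut, 60 on the post, 40 mm apart and parallel when squeezed to 0.555. When open, the middle between jaw_a and jaw_b lies 90 mm from the middle between grip_a and grip_b.
- grip_b (a point): The same point of the other handle (arm b).
- mirror_mount: Bystander: a black 44 mm square mirror mount on a steel post with a round foot, 114 mm tall, to be left alone. Origin under its foot.
- driver: Bystander: a screwdriver about 200 mm long lying on the bench, to be left alone.
- canister: Bystander: a black round lens canister, 55 mm across and 70 mm tall, to be left alone. Origin under its centre.
Things that resemble listed ones, but are neither listed nor needed, are in the scene too. What is shaped like the weight_a but green or purple is not meant.

How it is judged:
On the way, in this order (a step that is already met when the one before it is completed fails the run):
1. every weight lies flat over the post, larger below smaller (horizontal distance between each of weight_a, weight_b, weight_c, weight_d, weight_e and post_foot below 0.005 m and angle between the z axis of each of weight_a, weight_b, weight_c, weight_d, weight_e and the z axis of slide, either way round below 0.08 rad and z of weight_a in the frame of post_foot between 0.003 and 0.038 m and z of weight_b in the frame of post_foot between 0.003 and 0.038 m and z of weight_c in the frame of post_foot between 0.003 and 0.038 m and z of weight_d in the frame of post_foot between 0.003 and 0.038 m and z of weight_e in the frame of post_foot between 0.003 and 0.038 m and z of each of weight_c, weight_d, weight_e in the frame of weight_a above 0.007 m and z of each of weight_c, weight_d, weight_e in the frame of weight_b above 0.007 m), for 0.2 s.
2. the clip grips the post level, in its notches, on top of the stack, let go by the robot (all of step 1 and horizontal distance between each of jaw_a, jaw_b and post_foot below 0.005 m and angle between the z axis of clip and the z axis of slide, either way round below 0.12 rad and z of clip in the frame of weight_a above 0.009 m and z of clip in the frame of weight_b above 0.009 m and z of clip in the frame of weight_c above 0.009 m and z of clip in the frame of weight_d above 0.009 m and z of clip in the frame of weight_e above 0.009 m and (z of clip in the frame of weight_a below 0.02 m or z of clip in the frame of weight_b below 0.02 m or z of clip in the frame of weight_c below 0.02 m or z of clip in the frame of weight_d below 0.02 m or z of clip in the frame of weight_e below 0.02 m) and contact force between the fingers and clip below 0.3 N), for 0.2 s.
3. the carriage is against the stop block (value of joint carriage above 0.156 m), for 0.2 s.
At the end, for the whole second after the job is handed in: All weights flat (4.5 deg) within 5 mm of the post's axis, smaller above larger; clip level (7 deg) on the post, both jaw notches within 5 mm of its axis, above all weights and within 6 mm of the top one; carriage within 4 mm of the stop; all at rest (all of step 1 and horizontal distance between each of jaw_a, jaw_b and post_foot below 0.005 m and angle between the z axis of clip and the z axis of slide, either way round below 0.12 rad and z of clip in the frame of weight_a above 0.009 m and z of clip in the frame of weight_b above 0.009 m and z of clip in the frame of weight_c above 0.009 m and z of clip in the frame of weight_d above 0.009 m and z of clip in the frame of weight_e above 0.009 m and (z of clip in the frame of weight_a below 0.02 m or z of clip in the frame of weight_b below 0.02 m or z of clip in the frame of weight_c below 0.02 m or z of clip in the frame of weight_d below 0.02 m or z of clip in the frame of weight_e below 0.02 m) and value of joint carriage above 0.156 m and linear speed of each of clip, weight_a, weight_b, weight_c, weight_d, weight_e below 0.03 m/s and velocity of joint carriage between -0.01 and 0.01 m/s); the robot touches nothing.
It fails at once if the mirror mount is moved more than 25 mm (distance of mirror_mount from where it was at the start of the episode above 0.025 m).
It fails at once if the driver is moved more than 25 mm (distance of driver from where it was at the start of the episode above 0.025 m).
It fails at once if the canister is moved more than 25 mm (distance of canister from where it was at the start of the episode above 0.025 m).
Of weight_a, weight_b, weight_c, weight_d, weight_e only 3 to 4 are there at a start; the rules pass over those that are not, and their reading is None.
At some moment in a run one of weight_a, weight_b, weight_c, weight_d, weight_e, clip may be knocked a few centimetres aside while the robot is not near it.
Once in a run the grip may slacken for a moment while it holds something.
It also fails if it takes over 208 s, if anything falls off the work surface, if the arm or the gripper's body presses on something with over 40 N, if the wrist force passes 120 N, or if a joint passes its speed limit or range.

### The arm

A 6-joint arm with a two-finger parallel gripper is mounted at the origin on the work surface. World frame = base frame: x ahead of the robot, y to its left, z up, the work surface at z = 0. Lengths are in m, angles in rad, forces in N, time in s.
With the tool pointing down it reaches from about 0.325 to 0.9 m from the base axis. Payload 6.1 kg.
Tool frame: the origin (TCP) lies midway between the tips of the shut fingers; the grasp point (between the pads) lies 19 mm behind it; z points along the fingers, y is the line along which they close (so a half turn about z gives the same grasp; the last joint's range is limited). The gripper opens to 87 mm and grips with 3 to 60 N. Pads are 19 mm wide; open, the fingers measure 117 mm over their backs; the gripper's body (75 mm by 190 mm) begins 51 mm behind the grasp point.
Start: joints at [-1.343, 0.22, 1.526, -0, 1.395, -0.126], TCP at [0.217, -0.586, 0.223] pointing down, gripper open.
Joint ranges: [-2.98, 2.98], [-0.91, 2.08], [0.09, 2.57], [-1.24, 4.39], [0.2, 2.65], [-2.68, 2.68]. Speed limits (rad/s): [2.57, 2.57, 3.01, 3.14, 3.14, 3.14].

### API

Orientations are given as a 3x3 rotation matrix whose columns are the frame's x, y, z axes.
In Python, from plant import ctrl, fingers, optics, find_in, outline_of, tip_of gives the robot as it stands. Calls block until the motion is done:
- ctrl.move_ptp(position, orientation): joint-space move of the TCP to a pose.
- ctrl.move_straight(position, attitude=None, rate=0.15): straight line of the TCP; attitude=None keeps the orientation; rate is the mean speed in m/s.
- ctrl.goto_joints(angles): joint-space move.
- fingers.move_gripper(opening): finger opening in m; the grip force is fixed at half the most; returns when the fingers have stopped.
- ctrl.sleep(seconds).
- ctrl.solve_ik(position, orientation): joint angles nearest the present ones, or None.
- optics.grab_frame(name): name is "scene" or "top"; returns the picture (400x640x3 uint8, red, green, blue); there is no depth.
- optics.camera_model(name): a dict with "camera_matrix" (3x3 intrinsics, pixels), "world_to_cam" (4x4, takes a point from world to camera coordinates). Camera axes: x right, y up, looking along -z (the intrinsics and any distortion apply to the point x, -y, -z); pixel columns grow to the right and rows downward; lengths in m; the calibration is good to about 2 mm. A picture is of the moment at which its call begins. camera_model takes no time and is no camera call.
A pose or a line that the arm cannot do raises ctrl.IKError and nothing moves.
- ctrl.finish_job(): hands the job in; it is judged then, once.
Trained networks look in the newest picture that a camera, given by its name, has taken for a name from the list of things; names that differ only in an ending like _2 or _b are one class to them, and where a whole thing is asked for, a point or a joint stands for the part that bears it (a point fixed in the world has none). Each returns a list of dicts, best first, with "conf" (0 to 1); they miss things now and then, are a little off and sometimes report something else, mostly with a low value. They report only what shows in the picture. A call takes as long as a camera call. They do not tell look-alikes from the thing itself.
- find_in(camera, query): "bbox" ([left, top, right, bottom] in pixels, round what is visible of it).
- outline_of(camera, query): "mask" (400x640 bool, what is visible of it) and "bbox" ([left, top, right, bottom] in pixels, round what is visible of it).
- tip_of(camera, query): "pixel" ([row, column] in pixels: a listed point, or the origin of a listed thing).
Readings, each from a call of its own:
- ctrl.get_time(): time.
- ctrl.get_joint_positions(): joint angles.
- ctrl.get_joint_vel(): joint speeds.
- ctrl.get_effort(): joint torques, N m.
- ctrl.get_tool_pos(): TCP position.
- ctrl.get_tcp_rot(): TCP orientation.
- ctrl.get_ft_force(): force on the tool from outside, world axes, zero at the start.
- ctrl.get_moment(): the same for the moment, N m.
- ctrl.get_opening(): finger opening in m.
- ctrl.get_grasp_force(): force on a finger pad.
Only numpy, scipy, OpenCV 4.12 (cv2) and the standard library are available. Lean on these libraries where they do the work, as an engineer would, in place of code of your own. Each camera call takes 0.05 s, during which the arm holds its last target. There are 200 camera calls.

## Working session

There is one attempt and no reset: what is moved stays moved. The work goes in short steps, each a Python script; the robot and the scene stay as the last script left them, time stands still between calls to the robot, and variables do not carry over. Pictures are saved under pics/ and viewed, at most 17 in all, crops included, and the job is handed in when it is done.

```bash
mkdir -p pics; ls; cat > h.py <<'E'
import numpy as np, cv2
from plant import ctrl, fingers, optics, find_in, outline_of, tip_of
def snap(cam,name=None):
    im=optics.grab_frame(cam)
    if name: cv2.imwrite(f'pics/{name}.png',im[:,:,::-1])
    return im
def ray(cam,u,v,z):
    m=optics.camera_model(cam);K=np.array(m['camera_matrix']);T=np.array(m['world_to_cam'])
    d=m.get('distortion',None)
    p=np.linalg.inv(K)@[u,v,1]; p=np.array([p[0],-p[1],-1.0*p[2]])
    R=T[:3,:3];c=-R.T@T[:3,3];w=R.T@p
    return c+w*(z-c[2])/w[2]
def proj(cam,P):
    m=optics.camera_model(cam);K=np.array(m['camera_matrix']);T=np.array(m['world_to_cam'])
    p=T[:3,:3]@np.array(P)+T[:3,3]; q=K@[p[0],-p[1],-p[2]]; return q[:2]/q[2]
E
python3 - <<'E'
from h import *
for c in('top','scene'):
    snap(c,c+'0'); print(c,optics.camera_model(c))
    for q in ['weight_a','weight_c','clip','slide','mirror_mount','driver','canister']:
        print(q,[(np.round(d['bbox']).astype(int).tolist(),round(d['conf'],2)) for d in find_in(c,q)])
    for q in ['post_foot','knob_top','jaw_a','grip_a','grip_b','weight_a','weight_c','slide']:
        print(q,[(np.round(d['pixel'],1).tolist(),round(d['conf'],2)) for d in tip_of(c,q)])
print(ctrl.get_time())
E
```

```text
pics
top {'camera_matrix': array([[361.23105897,   0.        , 314.02454366],
       [  0.        , 361.23105897, 198.7789269 ],
       [  0.        ,   0.        ,   1.        ]]), 'world_to_cam': array([[ 1.89811350e-02, -9.99819837e-01,  9.70328320e-05,
        -1.38374477e-03],
       [ 9.80501812e-01,  1.86333764e-02,  1.95624624e-01,
        -5.44272899e-01],
       [-1.95591188e-01, -3.61803654e-03,  9.80678845e-01,
        -9.54836308e-01],
       [ 0.00000000e+00,  0.00000000e+00,  0.00000000e+00,
         1.00000000e+00]])}
weight_a [([321, 139, 340, 155], 0.83), ([299, 230, 321, 251], 0.61), ([342, 177, 364, 199], 0.56), ([369, 147, 389, 168], 0.52), ([441, 226, 460, 248], 0.49), ([238, 278, 302, 287], 0.42)]
weight_c [([321, 139, 340, 155], 0.83), ([299, 230, 321, 251], 0.61), ([342, 177, 364, 199], 0.56), ([369, 147, 389, 168], 0.52), ([441, 226, 460, 248], 0.49), ([238, 278, 302, 287], 0.42)]
clip [([278, 186, 311, 232], 0.59)]
slide [([208, 179, 329, 218], 0.87)]
mirror_mount []
driver [([231, 278, 300, 285], 0.95)]
canister [([152, 254, 179, 273], 0.6), ([284, 187, 30
[... 1725 characters left out ...]
65], 0.66)]
canister [([470, 164, 495, 196], 0.97), ([317, 196, 373, 229], 0.3)]
post_foot [([208.5, 351.1], 0.69)]
knob_top [([197.4, 320.2], 0.6)]
jaw_a [([201.3, 226.0], 0.69), ([209.2, 352.2], 0.6), ([208.9, 348.9], 0.6), ([162.7, 383.3], 0.16)]
grip_a [([181.9, 359.8], 0.9), ([185.6, 333.7], 0.46)]
grip_b [([181.9, 359.8], 0.9), ([185.6, 333.7], 0.46)]
weight_a [([215.9, 278.1], 0.96), ([256.6, 284.0], 0.96), ([236.6, 236.8], 0.9), ([176.5, 334.3], 0.79), ([200.7, 226.2], 0.57), ([161.7, 202.2], 0.48)]
weight_c [([215.9, 278.1], 0.96), ([256.6, 284.0], 0.96), ([236.6, 236.8], 0.9), ([176.5, 334.3], 0.79), ([200.7, 226.2], 0.57), ([161.7, 202.2], 0.48)]
slide [([224.9, 373.2], 0.89)]
1.6
```

View pics/top0.png

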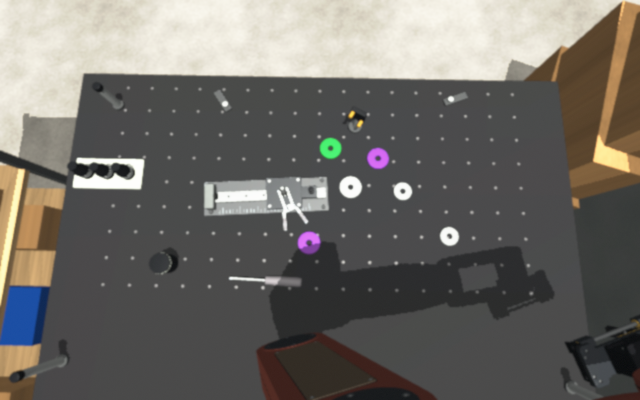

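View pics/scene0.png

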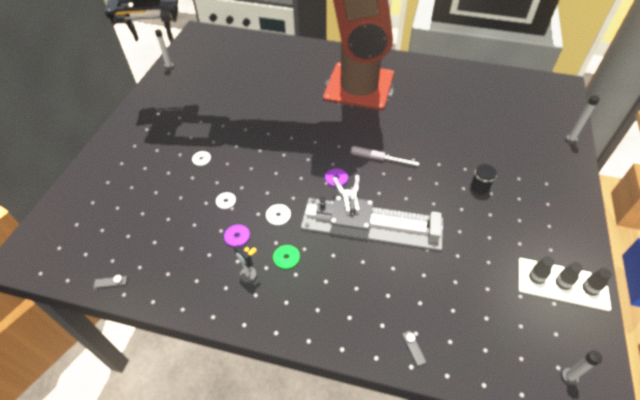

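Candidates for the ring weights (top view):
- silver (350,187): large, chosen
- silver (402,191): small, chosen
- silver (449,236): small, chosen
- green (330,148), purple (378,158) and purple (309,242): not meant

Next I'll check the sizes and one crop.

```bash
cat >> h.py <<'E'
def rings(cam='top',z=0.010,im=None,skip=None):
    """silver discs lying on bench: list (xy, diameter mm, px)"""
    if im is None: im=snap(cam)
    hsv=cv2.cvtColor(im,cv2.COLOR_RGB2HSV)
    m=((hsv[:,:,2]>150)&(hsv[:,:,1]<60)).astype(np.uint8)
    cs,_=cv2.findContours(m,cv2.RETR_EXTERNAL,cv2.CHAIN_APPROX_NONE)
    out=[]
    for c in cs:
        a=cv2.contourArea(c)
        if 100<a<900 and len(c)>=8:
            (u,v),r=cv2.minEnclosingCircle(c)
            M=cv2.moments(c);u,v=M['m10']/M['m00'],M['m01']/M['m00']
            x,y,w,h=cv2.boundingRect(c)
            if .6<w/h<1.7 and a>.6*w*h:
                P=ray(cam,u,v,z); D=2*r*np.linalg.norm(ray(cam,u+1,v,z)-P)
                out.append((np.round(P[:2],4).tolist(),round(D*1000,1),(round(u,1),round(v,1)),int(a)))
    return out
E
python3 - <<'E'
from h import *
for c in('top','scene'):
    im=snap(c)
    for r in rings(c,im=im): print(c,r)
    L=lambda q,z:print(c,q,[np.round(ray(c,d['pixel'][1],d['pixel'][0],z)[:2],4).tolist() for d in tip_of(c,q)[:2]])
    L('post_foot',.046);L('knob_top',.08);L('grip_a',.055);L('jaw_a',.055);L('canister',0);L('mirror_mount',0);L('slide',0)
    if c=='top':
        a=cv2.resize(im[130:260,240:470],None,fx=3.4,fy=3.4,interpolation=cv2.INTER_CUBIC);cv2.imwrite('pics/crop1.png',a[:,:,::-1])
print(ctrl.get_tcp_rot(),ctrl.get_opening())
E
```

```text
top ([0.452, -0.3787], np.float64(55.3), (449.1, 235.9), 258)
top ([0.5821, -0.249], np.float64(59.3), (402.3, 190.6), 242)
top ([0.5915, -0.0962], np.float64(66.5), (350.1, 186.6), 368)
top post_foot [[0.566, 0.0917]]
top knob_top [[0.558, 0.015]]
top grip_a [[0.4759, 0.1], [0.564, 0.0937]]
top jaw_a [[0.557, 0.0988], [0.5522, 0.0941]]
top canister [[0.3601, 0.4169]]
top mirror_mount [[0.778, -0.1119], [0.316, 0.1393]]
top slide [[0.55, 0.1554]]
scene ([0.5945, -0.0947], np.float64(70.0), (277.9, 214.0), 432)
scene ([0.5855, -0.2469], np.float64(58.8), (225.4, 200.3), 277)
scene ([0.4557, -0.3772], np.float64(57.8), (200.9, 157.8), 219)
scene post_foot [[0.5516, 0.0891]]
scene knob_top [[0.5544, 0.0127]]
scene grip_a [[0.4803, 0.1011], [0.5006, 0.0338]]
scene jaw_a [[0.5649, 0.0971], [0.5657, 0.1043]]
scene canister [[0.3579, 0.4088]]
scene mirror_mount [[0.7844, -0.104]]
scene slide [[0.5565, 0.1452], [0.587, -0.2433]]
[[ 9.38060528e-01  3.46471420e-01 -5.39621509e-06]
 [ 3.46471420e-01 -9.38060528e-01  3.37446384e-05]
 [ 6.62957642e-06 -3.35241476e-05 -9.99999999e-01]] 0.0867941622299215
```

View pics/crop1.png

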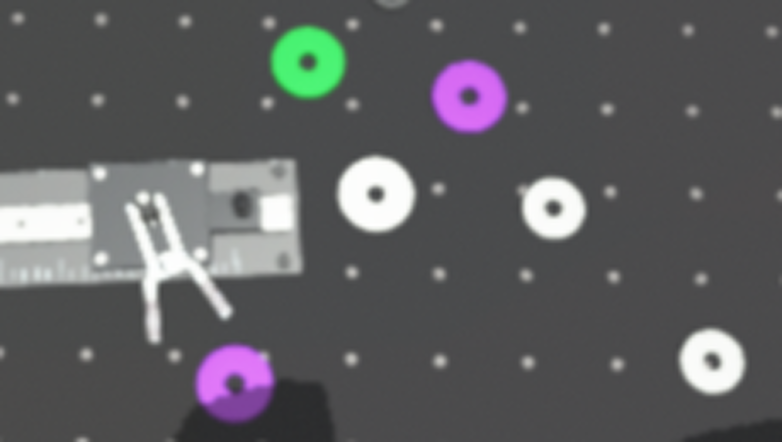

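The silver rings measure 66, 59 and 55 mm across, so there is one large and two small; the green and purple ones are decoys. The clip is on the post with its jaws at crop (145,205), its pin at (172,263), and its handles ending at (154,340) and (228,315). Now I'll refine the clip, post and knob positions.

```bash
python3 - <<'E'
from h import *
f=lambda x,y:(240+(x+.5)/3.4-.5,130+(y+.5)/3.4-.5)
for n,x,y,z in [('posttop',143,197,.106),('knobdark',242,206,.08),('pin',172,263,.064),('h1',154,340,.06),('h2',228,315,.06),('jt1',131,207,.06),('jt2',160,197,.06),('plBR',302,270,.012),('plTR',295,160,.012),('c1',99,173,.046),('c2',197,169,.046),('c3',101,258,.046),('c4',200,254,.046)]:
    print(n,np.round(ray('top',*f(x,y),z)[:2],4))
im=snap('scene')
a=cv2.resize(im[160:260,270:450],None,fx=4.4,fy=4.4,interpolation=cv2.INTER_CUBIC);cv2.imwrite('pics/crop2.png',a[:,:,::-1])
E
```

```text
posttop [0.5625 0.0953]
knobdark [0.5626 0.018 ]
pin [0.5179 0.0739]
h1 [0.4556 0.0866]
h2 [0.4769 0.0277]
jt1 [0.5645 0.1093]
jt2 [0.5734 0.0858]
plBR [ 0.523  -0.0333]
plTR [ 0.6195 -0.0261]
c1 [0.5962 0.1386]
c2 [0.6012 0.0568]
c3 [0.5241 0.1338]
c4 [0.529  0.0523]
```

View pics/crop2.png

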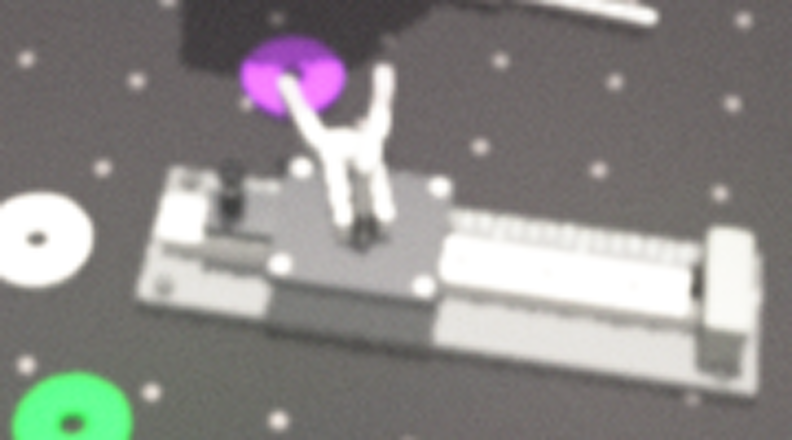

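The carriage screw centroid and the post top agree: post at about (0.5627, 0.0954), slide yaw about 0.065, clip yaw about 0.39. Taking the clip off now.

```bash
cat >> h.py <<'E'
def R(y): c,s=np.cos(y),np.sin(y); return np.array([[c,s,0],[s,-c,0],[0,0,-1.]])
def go(x,y,z,yaw,straight=False,rate=.15):
    if straight: ctrl.move_straight([x,y,z],R(yaw),rate)
    else: ctrl.move_ptp([x,y,z],R(yaw))
def st(): print('t',round(ctrl.get_time(),1),'p',np.round(ctrl.get_tool_pos(),4),'op',round(ctrl.get_opening(),4),'gf',round(ctrl.get_grasp_force(),1),'F',np.round(ctrl.get_ft_force(),1))
E
python3 - <<'E'
from h import *
P=np.array([.5627,.0954]); yw=.39
G=P-.0935*np.array([np.cos(yw),np.sin(yw)]); print(G)
go(*G,.18,yw); go(*G,.047,yw,True); st()
fingers.move_gripper(.040); st()
go(*G,.16,yw,True,.08); st()
im=snap('scene'); a=cv2.resize(im[100:260,230:450],None,fx=3.4,fy=3.4);cv2.imwrite('pics/lift.png',a[:,:,::-1])
E
```

```text
[0.476221   0.05985238]
t 6.0 p [0.4771 0.0598 0.0479] op 0.0867 gf 0.0 F [-0.3 -0.7  0.4]
t 7.0 p [0.4763 0.0598 0.0471] op 0.0405 gf 14.1 F [-1.4 -0.7  2.7]
t 8.6 p [0.4758 0.0598 0.1594] op 0.0417 gf 0.0 F [0.4 0.8 0.1]
```

View pics/lift.png

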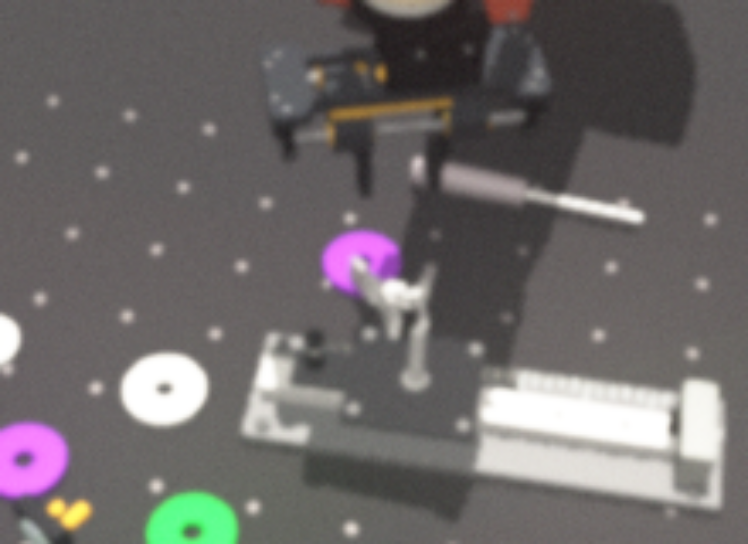

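The grip was lost during the lift and the clip now looks tilted near the post. Looking closer.

```bash
python3 - <<'E'
from h import *
fingers.move_gripper(.087)
go(.45,-.2,.25,.39)
a=snap('scene')[140:230,300:400]; b=snap('top')[165:255,250:350]
a=cv2.resize(a,None,fx=4,fy=4,interpolation=cv2.INTER_CUBIC);b=cv2.resize(b,None,fx=4,fy=4,interpolation=cv2.INTER_CUBIC)
cv2.imwrite('pics/drop.png',np.hstack([a,b])[:,:,::-1]); st()
E
```

```text
t 10.8 p [ 0.4501 -0.1986  0.2492] op 0.0867 gf 0.0 F [-0.2  0.3  0.2]
```

View pics/drop.png

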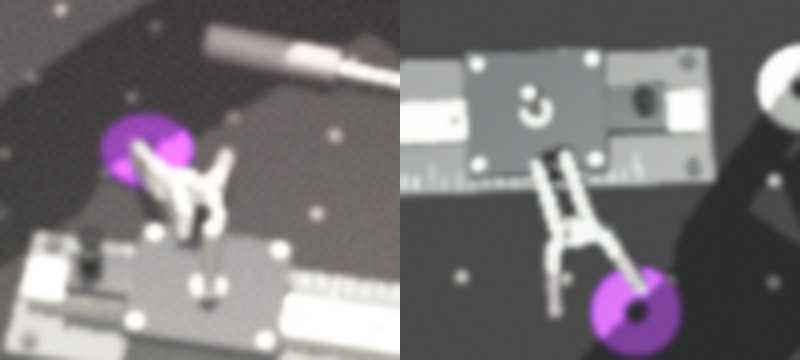

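```bash
cat >> h.py <<'E'
def tri(pt,ps):
    A=[];
    for cam,(u,v) in(('top',pt),('scene',ps)):
        a=ray(cam,u,v,0);b=ray(cam,u,v,.2);A.append((a,(b-a)/np.linalg.norm(b-a)))
    M=sum(np.eye(3)-np.outer(d,d) for a,d in A);r=sum((np.eye(3)-np.outer(d,d))@a for a,d in A)
    X=np.linalg.solve(M,r); e=np.linalg.norm((np.eye(3)-np.outer(A[0][1],A[0][1]))@(X-A[0][0]))
    return np.round(X,4),round(e,4)
E
python3 - <<'E'
from h import *
for n,a,b in [('pin',(292.6,222.6),(347.5,188)),('A',(287.9,242.6),(356.6,177.9)),('B',(309.6,236.6),(334.6,176.6)),('j1',(284.6,205),(352.9,197)),('j2',(292.1,203.4),(345.9,197.6)),('post',(283.5,187.9),(352,211))]: print(n,tri(a,b))
E
```

```text
pin (array([0.4792, 0.0675, 0.0314]), np.float64(0.0006))
A (array([0.4239, 0.0809, 0.0153]), np.float64(0.0002))
B (array([0.4411, 0.0206, 0.0229]), np.float64(0.0012))
j1 (array([0.5248, 0.0906, 0.0548]), np.float64(0.0002))
j2 (array([0.5298, 0.0715, 0.0525]), np.float64(0.0017))
post (array([0.5724, 0.0967, 0.0578]), np.float64(0.0019))
```

```bash
python3 - <<'E'
from h import *
yw=.32; G=(.4477,.056)
go(*G,.15,yw); go(*G,.013,yw,True); st()
fingers.move_gripper(.030); st()
go(*G,.12,yw,True,.08); st()
im=snap('scene'); a=cv2.resize(im[100:230,230:410],None,fx=4,fy=4);cv2.imwrite('pics/lift2.png',a[:,:,::-1])
E
```

```text
t 12.9 p [0.4486 0.0558 0.0138] op 0.087 gf 0.0 F [ 0.6  1.  -0.3]
t 13.8 p [0.4484 0.0561 0.0138] op 0.0385 gf 30.0 F [-2.1 -0.5  7.2]
t 15.3 p [0.4472 0.056  0.1194] op 0.0384 gf 30.0 F [ 0.3  0.  -1. ]
```

View pics/lift2.png

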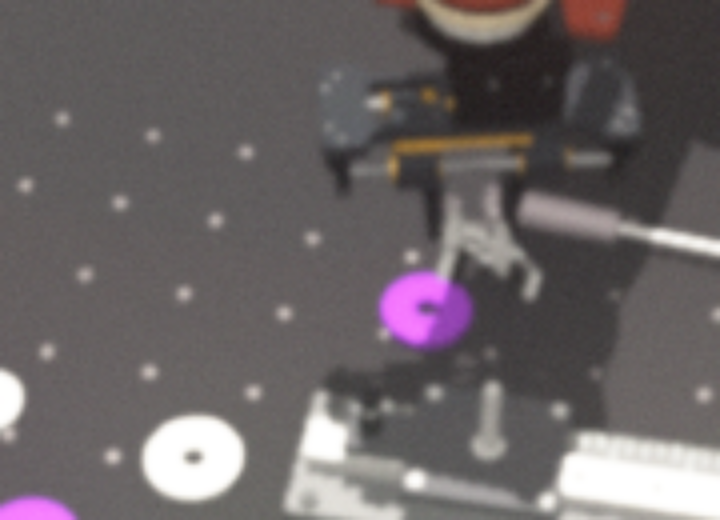

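Held firmly at 30 N now. Laying the clip on clear bench, then centring and picking the large ring.

```bash
python3 - <<'E'
from h import *
C=(.40,-.17)
go(*C,.12,.32); go(*C,.03,.32,True); go(*C,.011,.32,True,.04); st()
fingers.move_gripper(.087); go(*C,.12,.32,True)
go(.40,.05,.25,.32)
im=snap('top','after'); print(rings('top',im=im)); print(rings('scene',im=snap('scene')))
print([(np.round(d['bbox']).astype(int).tolist(),round(d['conf'],2)) for d in find_in('top','clip')]);st()
cv2.imwrite('pics/clipb.png',cv2.resize(im[170:290,250:450],None,fx=3,fy=3)[:,:,::-1])
E
```

```text
t 17.6 p [ 0.4002 -0.1702  0.0111] op 0.0384 gf 30.0 F [ 0.1 -0.   2.4]
[([0.452, -0.3787], np.float64(55.3), (449.1, 235.9), 258), ([0.5821, -0.249], np.float64(59.3), (402.3, 190.6), 242), ([0.5915, -0.0961], np.float64(66.1), (350.1, 186.6), 367)]
[([0.5944, -0.0949], np.float64(68.8), (277.8, 214.0), 419), ([0.5853, -0.247], np.float64(57.4), (225.4, 200.2), 266), ([0.4556, -0.3768], np.float64(56.6), (201.0, 157.9), 208), ([-0.31, 0.0633], np.float64(107.0), (392.1, 36.9), 369)]
[([363, 217, 392, 266], 0.6), ([366, 220, 390, 253], 0.37)]
t 20.7 p [0.3997 0.049  0.2488] op 0.0871 gf 0.0 F [-0.7  1.3 -0.5]
```

View pics/clipb.png

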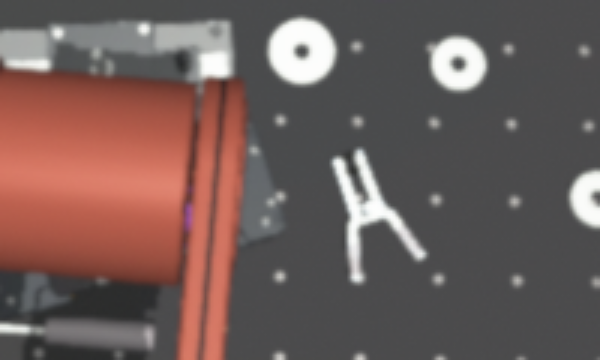

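```bash
cat >> h.py <<'E'
SY=.065
def rel(z0,rate=.15): p=ctrl.get_tool_pos(); ctrl.move_straight([p[0],p[1],z0],None,rate)
def pick(x,y,pre,yp,z=.004):
    fingers.move_gripper(pre)
    go(x,y,.08,yp-np.pi/2); go(x,y,z,yp-np.pi/2,True); fingers.move_gripper(.02); st()
    fingers.move_gripper(pre); go(x,y,.03,yp-np.pi/2,True,.2); go(x,y,.03,yp); go(x,y,z,yp,True,.1); fingers.move_gripper(.02); st()
E
python3 - <<'E'
from h import *
for y in (SY+np.pi/2,SY-np.pi/2,SY,SY+np.pi): print(y,[None if (q:=ctrl.solve_ik([a,b,.05],R(y))) is None else np.round(q,2).tolist() for a,b in((.593,-.095),(.5627,.0954),(.454,-.378))])
yp=SY+np.pi/2
pick(.593,-.0955,.076,yp)
rel(.2); st()
E
```

```text
1.6357963267948965 [[-0.29, 0.34, 1.72, -0.0, 1.08, -0.36], [0.03, 0.28, 1.8, -0.0, 1.06, -0.04], [-0.83, 0.32, 1.75, -0.0, 1.07, -0.89]]
-1.5057963267948966 [None, None, [-0.83, 0.32, 1.75, -0.0, 1.07, 2.25]]
0.065 [[-0.29, 0.34, 1.72, -0.0, 1.08, 1.22], [0.03, 0.28, 1.8, -0.0, 1.06, 1.54], [-0.83, 0.32, 1.75, -0.0, 1.07, 0.68]]
3.206592653589793 [[-0.29, 0.34, 1.72, -0.0, 1.08, -1.93], [0.03, 0.28, 1.8, -0.0, 1.06, -1.61], [-0.83, 0.32, 1.75, -0.0, 1.07, -2.46]]
t 23.4 p [ 0.594  -0.0957  0.0053] op 0.0623 gf 30.0 F [-0.3  1.6  5.9]
t 26.6 p [ 0.5935 -0.0957  0.0046] op 0.0632 gf 30.0 F [-1.2 -0.7  2.6]
t 28.0 p [ 0.5927 -0.0954  0.1986] op 0.0629 gf 30.0 F [-0.5 -0.4 -3. ]
```

```bash
cat >> h.py <<'E'
def fz(n=4):
    v=[]
    for _ in range(n): ctrl.sleep(.03); v.append(ctrl.get_ft_force())
    return np.mean(v,0)
def insert(x,y,ztop,zend,yp):
    go(x,y,ztop+.03,yp); go(x,y,ztop+.006,yp,True,.1); f0=fz(); 
    offs=[(0,0)]+[(r*np.cos(a),r*np.sin(a)) for r in(.002,.0035) for a in np.arange(0,6.2,np.pi/4)]
    for dx,dy in offs:
        if (dx,dy)!=(0,0): go(x+dx,y+dy,ztop+.004,yp,True,.05)
        ok=True
        for z in (ztop,ztop-.003,ztop-.006,ztop-.009):
            go(x+dx,y+dy,z,yp,True,.05); f=fz()-f0
            if f[2]>5: ok=False; break
        print((round(dx,4),round(dy,4)),ok,round(z,4),np.round(f,1))
        if ok: break
    else: return False
    # descend, reading side load
    n=max(1,int((z-zend)/.01))
    for zz in np.linspace(z,zend,n+1)[1:]:
        go(x+dx,y+dy,zz,yp,True,.08); f=fz()-f0
        if f[2]>6: break
    print('end',round(zz,4),np.round(f,1)); st()
    return dx,dy
E
python3 - <<'E'
from h import *
P=(.5645,.0959); yp=SY+np.pi/2
go(*P,.2,yp); print(np.round(fz(),1))
print(insert(*P,.1105,.0515,yp))
E
```

```text
[-0.2 -0.1 -2.4]
(0, 0) True 0.1015 [ 0.1 -0.5 -0.5]
end 0.0515 [ 0.1  0.1 -0.2]
t 33.4 p [0.5643 0.0958 0.0512] op 0.0631 gf 30.0 F [-0.2  0.8 -2.8]
(0, 0)
```

```bash
python3 - <<'E'
from h import *
fingers.move_gripper(.085); rel(.2)
go(.45,-.05,.3,SY+np.pi/2)
im=snap('top');s=snap('scene'); print(rings('top',im=im)); print(rings('scene',im=s)); st()
a=cv2.resize(im[150:230,250:350],None,fx=4,fy=4,interpolation=cv2.INTER_CUBIC);b=cv2.resize(s[160:240,300:400],None,fx=4,fy=4,interpolation=cv2.INTER_CUBIC)
cv2.imwrite('pics/r1.png',np.hstack([a,b])[:,:,::-1])
E
```

```text
[([0.452, -0.3787], np.float64(55.3), (449.1, 235.9), 258), ([0.5734, 0.099], np.float64(71.6), (283.5, 191.4), 431)]
[([0.5853, -0.247], np.float64(57.4), (225.4, 200.2), 269), ([0.4557, -0.3769], np.float64(56.6), (201.0, 157.9), 209), ([-0.2945, 0.0635], np.float64(98.5), (391.5, 39.1), 299)]
t 36.2 p [ 0.4501 -0.0491  0.2987] op 0.0849 gf 0.0 F [0.1 0.4 0.5]
```

View pics/r1.png

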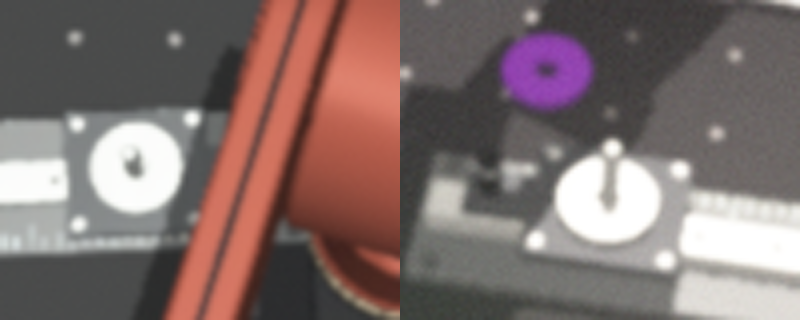

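Ring 1 is flat on the carriage. Now the two small ones.

```bash
python3 - <<'E'
from h import *
P=(.5645,.0959); yp=SY+np.pi/2
def one(x,y,zend):
    pick(x,y,.076,yp); rel(.2)
    if ctrl.get_grasp_force()<10 or not .045<ctrl.get_opening()<.06: st(); return 'lost'
    go(*P,.2,yp)
    if ctrl.get_grasp_force()<10: st(); return 'lost'
    r=insert(*P,.1105,zend,yp)
    if r and .045<ctrl.get_opening()<.06: fingers.move_gripper(.085); rel(.2)
    return r
print(one(.5843,-.2480,.0615))
go(.45,.0,.3,yp); s=snap('scene'); print(rings('scene',im=s)); st()
cv2.imwrite('pics/r2.png',cv2.resize(s[100:260,180:400],None,fx=3.4,fy=3.4,interpolation=cv2.INTER_CUBIC)[:,:,::-1])
E
```

```text
t 39.2 p [ 0.5846 -0.2482  0.0045] op 0.0498 gf 30.0 F [-0.6 -0.7  3.9]
t 42.6 p [ 0.5843 -0.2481  0.0043] op 0.0501 gf 30.0 F [-0.6 -0.3  1.3]
(0, 0) True 0.1015 [-0.2  0.3  0.1]
end 0.0615 [-0.5  0.3 -0.3]
t 49.4 p [0.5645 0.0959 0.0613] op 0.0506 gf 30.0 F [-0.6  0.6 -1.9]
(0, 0)
[([0.4557, -0.3771], np.float64(57.8), (200.9, 157.9), 218), ([-0.3011, 0.0635], np.float64(102.0), (391.8, 38.1), 352)]
t 52.2 p [0.4501 0.0005 0.2986] op 0.0849 gf 0.0 F [ 0.2  0.6 -0.8]
```

View pics/r2.png

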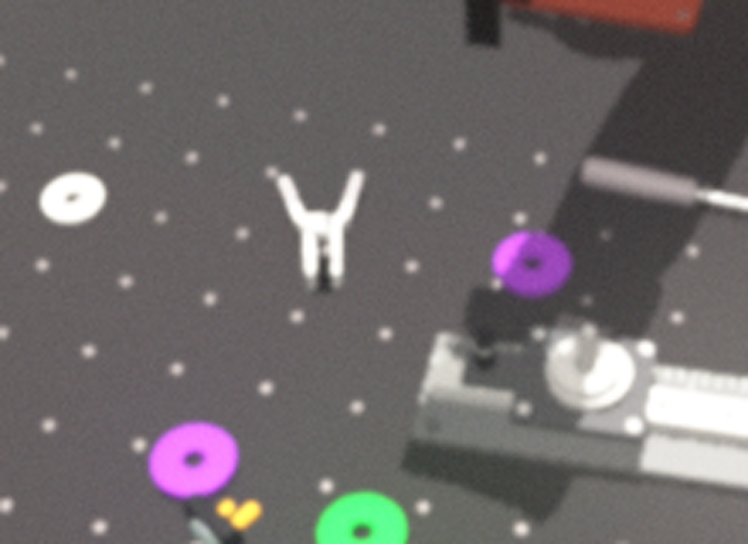

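```bash
python3 - <<'E'
from h import *
P=(.5645,.0959); yp=SY+np.pi/2
pick(.4544,-.3778,.076,yp); rel(.2); st()
assert ctrl.get_grasp_force()>10
go(*P,.2,yp); assert ctrl.get_grasp_force()>10
r=insert(*P,.1105,.0715,yp); print(r)
if r and .045<ctrl.get_opening()<.06: fingers.move_gripper(.085); rel(.2)
go(.40,.25,.3,yp); im=snap('top');s=snap('scene');st()
print(rings('top',im=im),rings('scene',im=s))
for c in('top','scene'):
  for q in('grip_a','jaw_a','clip'): print(c,q,[(np.round(d['pixel'],1).tolist(),round(d['conf'],2)) for d in tip_of(c,q)])
a=cv2.resize(im[170:270,270:400],None,fx=4.5,fy=4.5,interpolation=cv2.INTER_CUBIC)[:, :585]
b=cv2.resize(s[150:250,310:358],None,fx=4.5,fy=4.5,interpolation=cv2.INTER_CUBIC)
cv2.imwrite('pics/r3.png',np.hstack([a,b])[:,:800,::-1])
E
```

```text
t 55.5 p [ 0.4546 -0.378   0.0045] op 0.0506 gf 30.0 F [-0.4  1.6  3.5]
t 59.0 p [ 0.4545 -0.378   0.0044] op 0.0501 gf 30.0 F [-0.4  0.8  2.8]
t 60.4 p [ 0.454  -0.3775  0.1986] op 0.0502 gf 30.0 F [-0.6 -0.3 -0.2]
(0, 0) True 0.1015 [-0.3 -0.2  0.1]
end 0.0715 [-0.2 -0.7  0.4]
t 65.8 p [0.5644 0.0958 0.0713] op 0.0501 gf 30.0 F [-0.4  0.6 -0.7]
(0, 0)
t 68.8 p [0.4005 0.2491 0.2988] op 0.0848 gf 0.0 F [ 0.5  0.7 -0. ]
[([0.5705, 0.1014], np.float64(73.8), (282.6, 192.3), 451)] [([-0.3345, 0.0617], np.float64(138.2), (392.7, 33.3), 527), ([-0.4291, 0.1655], np.float64(87.5), (422.8, 24.0), 231)]
top grip_a [([246.9, 384.1], 0.7), ([253.7, 362.3], 0.68)]
top jaw_a [([224.5, 368.0], 0.7), ([226.3, 364.9], 0.62)]
top clip [([222.4, 364.7], 0.57)]
scene grip_a [([157.1, 283.6], 0.67), ([156.9, 261.6], 0.55)]
scene jaw_a [([179.8, 278.8], 0.87), ([179.9, 275.5], 0.59), ([160.9, 385.0], 0.35)]
scene clip [([179.7, 273.4], 0.89)]
```

View pics/r3.png

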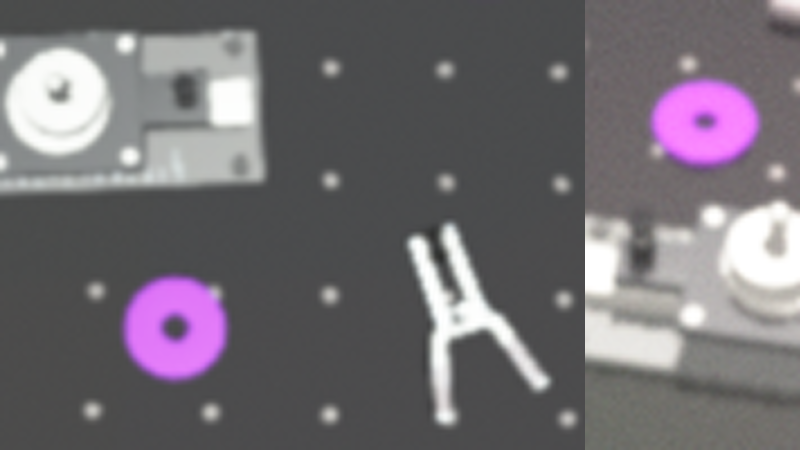

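```bash
python3 - <<'E'
from h import *
f=lambda x,y:(270+(x+.5)/4.5-.5,170+(y+.5)/4.5-.5)
Q={n:ray('top',*f(x,y),.012)[:2]+[.002,.0005] for n,x,y in [('j1',415,242),('j2',448,230),('pin',463,318),('A',445,418),('B',543,384)]}
for k,v in Q.items(): print(k,np.round(v,4))
m=(Q['A']+Q['B'])/2; j=(Q['j1']+Q['j2'])/2; d=j-m; d2=Q['B']-Q['A']
print(m,j,np.hypot(*d),np.arctan2(d[1],d[0]),np.arctan2(d2[0],-d2[1]),np.hypot(*d2))
# networks
for c,gp,jp in(('top',[(384.1,246.9),(362.3,253.7)],[(368,224.5),(364.9,226.3)]),('scene',[(283.6,157.1),(261.6,156.9)],[(278.8,179.8),(275.5,179.9)])):
    print(c,[np.round(ray(c,*p,.009)[:2],4) for p in gp+jp])
E
```

```text
j1 [ 0.4851 -0.129 ]
j2 [ 0.4932 -0.1501]
pin [ 0.4373 -0.159 ]
A [ 0.3748 -0.147 ]
B [ 0.397  -0.2086]
[ 0.38590723 -0.17780735] [ 0.48916115 -0.13956173] 0.11010948674118606 0.35473480507244726 0.3452273876890119 0.06554544358237213
top [array([ 0.4174, -0.1927]), array([ 0.3971, -0.1306]), array([ 0.4806, -0.1476]), array([ 0.4752, -0.1386])]
scene [array([ 0.3921, -0.1439]), array([ 0.4073, -0.2067]), array([ 0.4793, -0.1301]), array([ 0.482 , -0.1389])]
```

```bash
python3 - <<'E'
from h import *
yw=.35; G=(.4005,-.171)
fingers.move_gripper(.087); go(*G,.15,yw); go(*G,.004,yw,True); st()
fingers.move_gripper(.030); st()
go(*G,.12,yw,True,.08); st(); print(ctrl.get_tcp_rot()[:,0])
im=snap('top');s=snap('scene')
for c in('top','scene'):
  for q in('jaw_a','clip'): print(c,q,[(np.round(d['pixel'],1).tolist(),round(d['conf'],2)) for d in tip_of(c,q)])
a=cv2.resize(im[190:270,330:410],None,fx=5,fy=5,interpolation=cv2.INTER_CUBIC)
b=cv2.resize(s[120:200,240:320],None,fx=5,fy=5,interpolation=cv2.INTER_CUBIC)
cv2.imwrite('pics/c3.png',np.hstack([a,b])[:,:,::-1])
E
```

```text
t 72.2 p [ 0.4012 -0.1713  0.0048] op 0.0865 gf 0.0 F [0.5 0.5 0.7]
t 73.1 p [ 0.401  -0.1713  0.0044] op 0.0368 gf 30.0 F [-0.8  0.1  5.3]
t 74.7 p [ 0.4001 -0.1708  0.1194] op 0.0365 gf 29.9 F [ 0.  -0.1 -0.7]
[ 9.39383269e-01  3.42868092e-01 -7.38414597e-04]
top jaw_a [([220.5, 368.7], 0.75), ([187.9, 281.7], 0.73), ([216.7, 377.3], 0.61)]
top clip [([218.2, 363.9], 0.6)]
scene jaw_a [([155.0, 266.3], 0.77), ([153.8, 276.6], 0.61)]
scene clip [([153.8, 276.3], 0.67)]
```

View pics/c3.png

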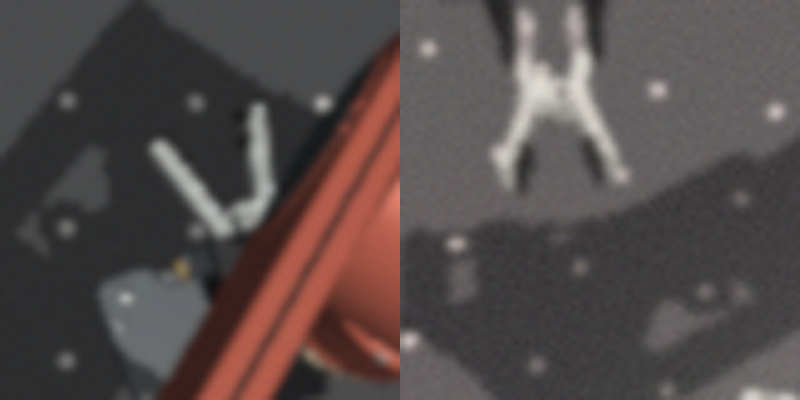

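```bash
python3 - <<'E'
from h import *
T=np.array([.4005,-.171,.12]);c,s=np.cos(.35),np.sin(.35)
for n,a,b in[('jL',(360.8,218.8),(283.5,154.8)),('jR',(381.2,211.2),(261.5,156)),('pin',(378.2,232.6),(270.2,138.6))]:
    X,e=tri(a,b); d=X-T; print(n,X,e,'along',round(d[0]*c+d[1]*s,4),'lat',round(-d[0]*s+d[1]*c,4))
for a in [(368.7,220.5),(377.3,216.7)]:
    d=ray('top',*a,.125)-T; print('top jaw along',round(d[0]*c+d[1]*s,4),'lat',round(-d[0]*s+d[1]*c,4))
for a in [(266.3,155),(276.6,153.8)]:
    d=ray('scene',*a,.125)-T; print('scene jaw along',round(d[0]*c+d[1]*s,4),'lat',round(-d[0]*s+d[1]*c,4))
E
```

```text
jL [ 0.4805 -0.1104  0.1164] 0.0029 along 0.0959 lat 0.0295
jR [ 0.501  -0.1633  0.1191] 0.0026 along 0.097 lat -0.0272
pin [ 0.4448 -0.155   0.1304] 0.0002 along 0.0471 lat -0.0002
top jaw along 0.0841 lat 0.0104
top jaw along 0.0862 lat -0.0139
scene jaw along 0.1013 lat -0.0117
scene jaw along 0.0997 lat 0.015
```

```bash
python3 - <<'E'
from h import *
yw=.35; P=np.array([.5645,.0959]); G=P-.090*np.array([np.cos(yw),np.sin(yw)])
go(.4005,-.171,.17,yw,True); go(*G,.17,yw); go(*G,.122,yw,True,.1); st(); f0=fz()
assert ctrl.get_grasp_force()>20
for z in [.114,.108,.102,.096,.090,.086,.083,.0815,.080,.079]:
    go(*G,z,yw,True,.05); f=fz()-f0; print(z,np.round(f,1))
    if f[2]>3 or np.hypot(*f[:2])>5: break
st()
s=snap('scene');im=snap('top')
a=cv2.resize(im[160:240,250:330],None,fx=5,fy=5,interpolation=cv2.INTER_CUBIC)
b=cv2.resize(s[150:230,310:390],None,fx=5,fy=5,interpolation=cv2.INTER_CUBIC)
cv2.imwrite('pics/c4.png',np.hstack([a,b])[:,:,::-1])
E
```

```text
t 77.1 p [0.4802 0.0646 0.1222] op 0.0366 gf 29.9 F [-0.6 -0.4 -1.1]
0.114 [-0.1  0.5 -0.4]
0.108 [ 0.1  0.5 -0.8]
0.102 [ 0.1  0.5 -0.7]
0.096 [ 0.2  0.3 -0.5]
0.09 [ 0.1  0.1 -0.8]
0.086 [-0.2  0.8 -0.7]
0.083 [ 0.1 -0.1 -0.6]
0.0815 [-0.2  0.4 -0.6]
0.08 [0.2 0.5 0.5]
0.079 [ 0.2 -0.1  2.2]
t 81.2 p [0.4802 0.065  0.0792] op 0.0369 gf 29.9 F [ 0.6 -0.   1.7]
```

View pics/c4.png

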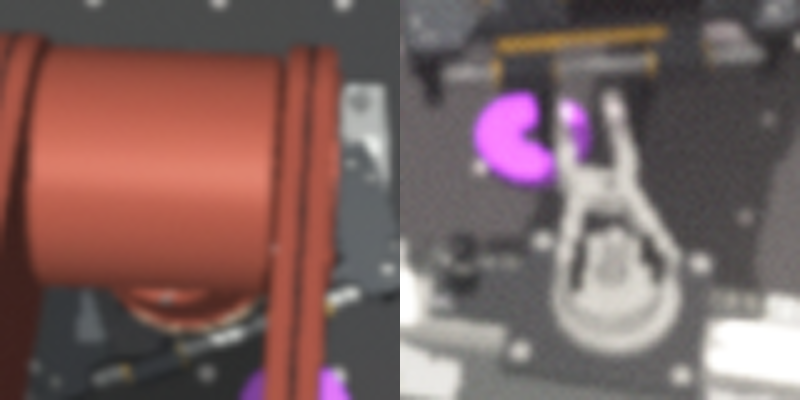

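The jaws straddle the post (crop 613,255) and made contact at the expected height, so the clip is level. Releasing gently.

```bash
python3 - <<'E'
from h import *
for o in (.042,.048,.054,.058,.062,.068,.087): fingers.move_gripper(o); print(o,round(ctrl.get_grasp_force(),1),np.round(ctrl.get_ft_force(),1))
st(); rel(.2); go(.40,-.15,.3,.35)
s=snap('scene');im=snap('top'); st()
a=cv2.resize(im[160:240,250:330],None,fx=5,fy=5,interpolation=cv2.INTER_CUBIC)
b=cv2.resize(s[150:230,310:390],None,fx=5,fy=5,interpolation=cv2.INTER_CUBIC)
cv2.imwrite('pics/c5.png',np.hstack([a,b])[:,:,::-1])
E
```

```text
0.042 13.9 [ 1.3 -0.3 -0.3]
0.048 12.0 [ 0.5 -0.5  0.6]
0.054 10.3 [ 0.3  0.4 -0.1]
0.058 9.2 [-0.   1.1 -0.8]
0.062 8.1 [ 0.5  1.  -0.2]
0.068 0.0 [-0.3  0.4  0.3]
0.087 0.0 [-0.3 -0.4 -0.4]
t 84.5 p [0.4799 0.065  0.079 ] op 0.0868 gf 0.0 F [-0.3 -0.4 -0.4]
t 86.5 p [ 0.4001 -0.1489  0.2989] op 0.0873 gf 0.0 F [ 0.4 -1.  -0.3]
```

View pics/c5.png

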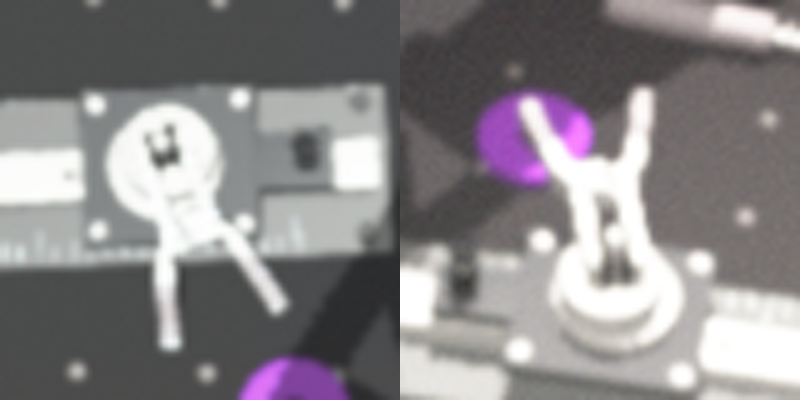

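```bash
python3 - <<'E'
from h import *
s=snap('scene');im=snap('top')
L=lambda n:cv2.imread(f'pics/{n}.png')[:,:,::-1]
z=lambda a:cv2.resize(a,(400,300),interpolation=cv2.INTER_CUBIC)
A=z(L('top0')[183:213,268:308]);B=z(im[178:208,266:306]);C=z(L('scene0')[180:222,325:381]);D=z(s[176:218,325:381])
cv2.imwrite('pics/c6.png',np.vstack([np.hstack([A,B]),np.hstack([C,D])])[:,:,::-1])
for c in('top','scene'):
  for q in('jaw_a','clip','grip_a'): print(c,q,[(np.round(ray(c,d['pixel'][1],d['pixel'][0],.085),4).tolist(),round(d['conf'],2)) for d in tip_of(c,q)])
E
```

```text
top jaw_a [([0.5515, 0.0957, 0.085], 0.8), ([0.5659, 0.0981, 0.085], 0.61)]
top clip [([0.5688, 0.0922, 0.085], 0.66)]
top grip_a [([0.4723, 0.0966, 0.085], 0.89), ([0.4935, 0.0432, 0.085], 0.69)]
scene jaw_a [([0.5693, 0.0988, 0.085], 0.78), ([0.5628, 0.0976, 0.085], 0.6), ([0.5807, 0.0995, 0.085], 0.24)]
scene clip [([0.5668, 0.0881, 0.085], 0.68)]
scene grip_a [([0.4766, 0.0911, 0.085], 0.68), ([0.4987, 0.0351, 0.085], 0.68), ([0.5781, 0.1022, 0.085], 0.16)]
```

View pics/c6.png

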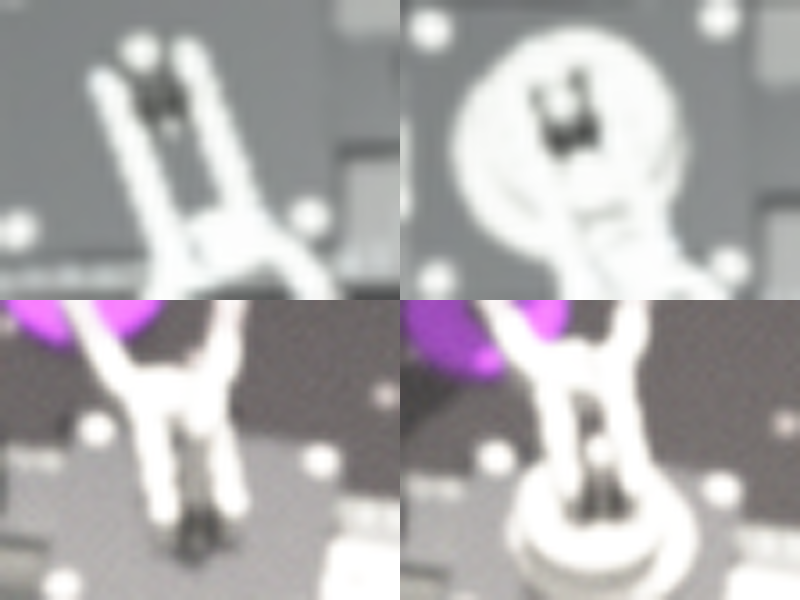

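The clip sits as it did originally, post between the dark notch pads, level on the stack. Now sliding the carriage home by its knob.

```bash
python3 - <<'E'
from h import *
yp=SY+np.pi/2; P=np.array([.5645,.0959]); d=np.array([-np.sin(SY),np.cos(SY)]); K=P-.077*d
fingers.move_gripper(.040); go(*K,.16,yp); go(*K,.060,yp,True,.1); st()
fingers.move_gripper(.005); st(); f0=fz()
for s in [.03,.06,.09,.12,.132,.136,.138,.140,.142,.144,.146,.148]:
    go(*(K+s*d),.060,yp,True,.06); f=fz()-f0; print(s,np.round(f,1))
    if f[:2]@d<-20: break
st()
fingers.move_gripper(.040); st(); rel(.2); go(.42,-.1,.3,yp)
im=snap('top');s=snap('scene')
print([np.round(ray('top',e['pixel'][1],e['pixel'][0],.08)[:2],4) for e in tip_of('top','knob_top')])
print([np.round(ray('scene',e['pixel'][1],e['pixel'][0],.08)[:2],4) for e in tip_of('scene','knob_top')])
a=cv2.resize(im[160:240,190:290],(500,400),interpolation=cv2.INTER_CUBIC)
b=cv2.resize(s[160:260,380:455],(300,400),interpolation=cv2.INTER_CUBIC)
cv2.imwrite('pics/fin.png',np.hstack([a,b])[:,:,::-1]); st()
E
```

```text
t 90.1 p [0.5702 0.019  0.0608] op 0.0402 gf 0.0 F [ 0.3  1.  -0.7]
t 90.7 p [0.5683 0.019  0.0601] op 0.0148 gf 30.0 F [-4.7 -0.5  5.2]
0.03 [-0.4  1.2 -0.5]
0.06 [-1.   1.1  0.4]
0.09 [-0.5  0.9  0.7]
0.12 [-0.1  1.4 -0.3]
0.132 [-1.   1.7  0.2]
0.136 [-0.5 -0.6  0.4]
0.138 [-1.1 -1.7  0.8]
0.14 [-0.4 -1.9  0.6]
0.142 [-0.8 -7.9  1.5]
0.144 [ -0.9 -15.1   2.1]
0.146 [ -1.1 -21.6   3.5]
t 96.8 p [0.5593 0.1587 0.0601] op 0.015 gf 30.0 F [ -6.1 -21.8   8.4]
t 97.5 p [0.56   0.1649 0.06  ] op 0.04 gf 0.0 F [ 0.5  0.7 -1.1]
[array([0.5566, 0.1591])]
[array([0.5485, 0.1543])]
t 100.0 p [ 0.4203 -0.0993  0.2995] op 0.0398 gf 0.0 F [-0.6 -0.1 -0.5]
```

View pics/fin.png

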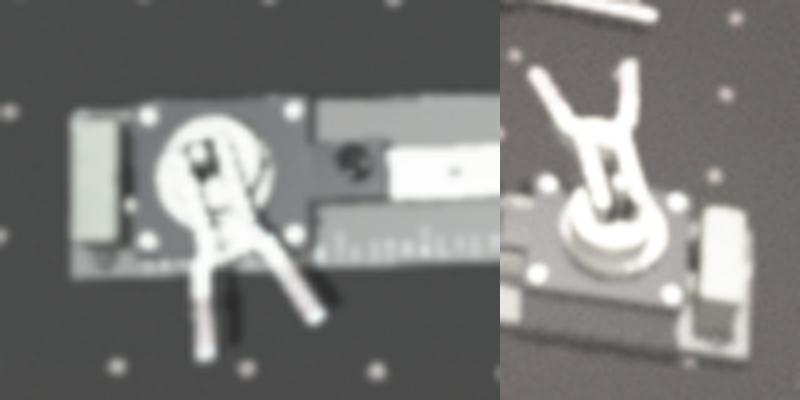

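The force rose against the stop after 0.140 m of travel, as expected from 0.02 to 0.160. The stack and clip still look right: clip at (205,160) on the post, carriage next to the stop block at (95,180). Handing in.

```bash
python3 -c "
from h import *
print(ctrl.finish_job())"
```

```text
the job is handed in; nothing more can be done
None
```

The job is handed in at about 100 s: the one large and two small silver rings are on the post with the clip on top of them, and the carriage is against the stop block. The clip slipped from the gripper when I first took it off, but I recovered it; `finish_job` gave no verdict.

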